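# Take the jar stop off the T-track board

## Robot

A 6-joint arm with a two-finger parallel gripper is mounted at the origin on a cart in front of the work surface, level with it; the furniture and walls round the work are solid. World frame = base frame: x ahead of the robot, y to its left, z up, the work surface at z = 0. Lengths are in mm, angles in rad, forces in N, time in s.
With the tool pointing down it reaches from about 350 to 775 mm from the base axis. Payload 7.3 kg.
Tool frame: the origin (TCP) lies on the mounting face of the last link; the fingertips stand 178 mm ahead of it and the grasp point (between the pads) lies 159 mm ahead of it; z points along the fingers, y is the line along which they close (so a half turn about z gives the same grasp; the last joint's range is limited). The gripper opens to 92 mm and grips with 3 to 60 N. Pads are 19 mm wide; open, the fingers measure 130 mm over their backs; the gripper's body (75 mm by 190 mm) begins 47 mm behind the grasp point.
Start: joints at [1.063, 0.342, 1.524, -0, 1.275, -0.146], TCP at [185.807, 491.023, 404.741] pointing down, gripper open.
Joint ranges: [-2.53, 2.53], [-0.77, 2.02], [0.04, 2.7], [-1, 4.14], [0.28, 2.66], [-3.11, 3.11]. Speed limits (rad/s): [2.57, 2.57, 3.14, 3.14, 3.14, 3.14].

## Interface

Orientations are given as [roll, pitch, yaw] about the fixed x, y, z axes, in that order (R = Rz(yaw) Ry(pitch) Rx(roll)).
In Python, from plant import bot, cams, status gives the robot as it stands (bot), with the cameras (cams) and the readings (status).
- The arm moves only by the tool shift_gripper, called after "Call:" as name(argument=value, ...) on one line, values as JSON. Schema: {"type":"object","properties":{"offsets":{"type":"object","properties":{"motion":{"type":"array","items":{"type":"array","items":{"type":"number"},"minItems":5,"maxItems":5},"minItems":1,"maxItems":5}},"additionalProperties":false,"required":["motion"]},"only":{"type":"string"},"quiet":{"type":"boolean"},"lines":{"type":"string"}},"required":["offsets"],"additionalProperties":false}. offsets is an object whose key "motion" holds a list of rows, 1 to 5 of them, each of 5 numbers: the finger opening in mm, then dx, dy, dz in shares of 600 mm (1.0 is 600 mm), then a turn about the tool's z in normalised numbers (1 is 2 pi rad); each row is the pose to reach, as a shift and turn from the pose commanded when the call began, along the tool's axes at that moment; what a row does not reach only later rows make up. A row lasts 1/8 s, in which the tool goes at most 62.5 mm and 0.188 rad, less where a joint would pass 70% of its speed; a pose out of reach is approached as far as the arm can. The fingers move at their own pace and stop on an object; the grip force is fixed at half the most. Time passes only in rows, so rows that do not move let the fingers close. The tool returns the time, the measured TCP pose, the force, the opening and the grip force at its end. only (a regular expression) keeps the lines of the reply that match it, lines (a string "A,B") keeps lines A to B, and quiet returns only ok. Shift and turn numbers lie between -1 and 1, and a call with a number outside is refused. Input that does not fit is refused with a message, and nothing moves.
- status.get_obs(): the state, without advancing time (a new reading comes with each control period).
- cams.capture(name): name is "scene" or "top"; returns a dict with "color" (400x640x3 uint8, red, green, blue), "K" (3x3 intrinsics, pixels), "R" (3x3) and "t" (3): a world point X has camera coordinates R X + t. Camera axes: x right, y down, z forward; pixel columns grow to the right and rows downward; lengths in mm; the calibration is good to about 2 mm. A picture is of the moment at which its call begins. There is no depth.
- bot.close_job(): hands the job in; it is judged then, once.
The state is a dict: "time": time; "joint_positions": joint angles; "dq": joint speeds; "tau": joint torques, N m; "tool_pos": TCP position; "tcp_rot": TCP orientation; "contact_force": force on the tool from outside, world axes, zero at the start; "moment": the same for the moment, N m; "grip_width": finger opening in mm; "finger_force": force on a finger pad.
Only numpy, scipy, OpenCV 4.12 (cv2) and the standard library are available. Lean on these libraries where they do the work, as an engineer would, in place of code of your own. Each camera call takes 0.05 s, during which the arm holds its last target. There are 200 camera calls.

## Task

The wooden jar stop on the T-track board needs washing. Slide it along the track and out of the end it is nearer to, keeping it down on the bare board there until it is clear of the track, then lift it off and stand it upright in the dark cake pan. Leave the hook slide where it is.

Things in the scene. Friction and masses are not known exactly. Their poses are not given: they have to be found in the camera images.
- track_board: Fixed dark board 330 x 76 x 15 mm, long along x; origin: centre of its underside, on the counter. On it an aluminium T-track, x -110 to +110 mm, 42 mm wide, top 30 mm up, both ends open; past each end 55 mm of bare board level with the track floor (15 mm up). Inside 36 mm wide, 11 high; 4 mm lips leave an 18 mm slot. Slides lift out only past the ends. Overhead shelf: z 0.5 m, x > 0.6 m.
- jar_stop: Part to take off: loose, 0.12 kg, light wood plate on a steel foot, 87 mm tall. Origin: centre of the foot's underside, z up, x along the track. Foot 36 (x) x 30 x 8 mm, under the lips; neck 26 x 10; saddle 30 x 40 at 19-24 mm; plate 14 mm thick in x, 44 wide in y, 23-87 mm up. Starts in either half, 55-85 mm from the board's centre; slides freely, 3 mm play up and sideways.
- hook_slide: The other slide, in the other half of the track: a steel foot like the jar stop's with a thin round steel hook (7 mm rod), 83 mm tall in all. Origin at the centre of the foot's underside, axes as for the jar stop. It stays where it is.
- cake_pan: Dark round cake pan, open on top, loose, 0.4 kg; 140 mm across the rim, 50 mm high, flat inner floor at about 2 to 6 mm height, at least 100 mm clear inside; origin at the centre of its underside, z up. It stands beyond one end or the other of the board.

How it is judged:
By the outcome, as a careful person would: the job done as asked, in the order asked, and still so for the second after the job is handed in, with the robot touching nothing.
It also fails if it takes over 40 s, if anything falls off the work surface, if the arm or the gripper's body presses on something with over 40 N, if the wrist force passes 120 N, or if a joint passes its speed limit or range.

## Working session

There is one attempt and no reset: what is moved stays moved. The work goes in short steps, Python scripts to look and compute and a tool call to move; the robot and the scene stay as the last step left them, time stands still between calls to the robot, and variables do not carry over. Pictures are saved under pics/ and viewed, at most 10 in all, crops included, and the job is handed in when it is done.

```bash
ls; mkdir -p pics
```

Run:
```python
from plant import bot, cams, status
import cv2,numpy as np
for n in("scene","top"):
    c=cams.capture(n);cv2.imwrite(f"pics/{n}0.png",c["color"][...,::-1]);np.savez(f"{n}.npz",**{k:c[k] for k in"KRt"})
    print(n,np.round(c["K"],1).tolist(),np.round(-np.array(c["R"]).T@c["t"]),np.round(c["R"],3).tolist())
o=status.get_obs();print(o["time"],o["tool_pos"],o["tcp_rot"])
```

```text
pics
plant.py
scene [[508.6, 0.0, 320.2], [0.0, 508.6, 199.9], [0.0, 0.0, 1.0]] [-365. -443.  919.] [[0.492, -0.87, -0.02], [-0.577, -0.309, -0.756], [0.652, 0.384, -0.654]]
top [[447.7, 0.0, 319.1], [0.0, 447.7, 197.0], [0.0, 0.0, 1.0]] [ 412.   61. 1363.] [[0.017, -1.0, -0.015], [-0.998, -0.016, -0.06], [0.06, 0.016, -0.998]]
0.1 [185.75108165 490.91522046 404.11351417] [-3.14021918e+00 -2.23310092e-04  2.77975423e+00]
```

View pics/scene0.png

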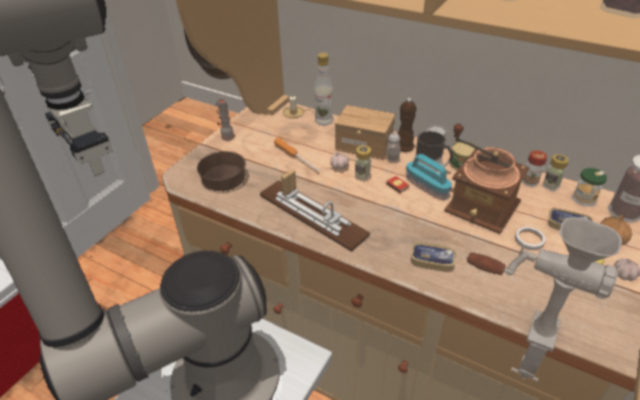

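View pics/top0.png

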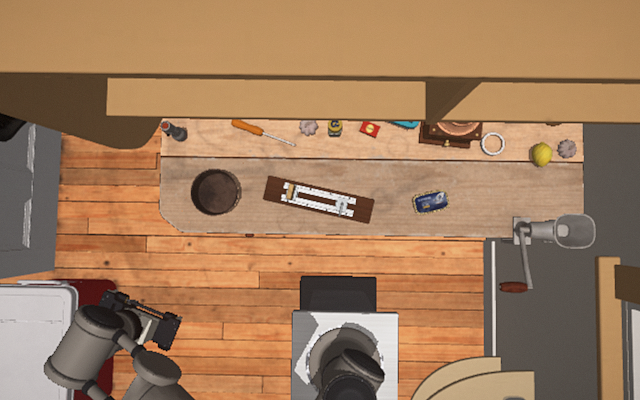

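The scene picture shows the jar stop at about (289,183) at the board's left end, the hook at (325,212) and the pan at (222,170). In the top picture the board spans (263-374, 176-223), the jar stop is at (290,192) and the pan at (216,192).

Create h.py:
```python
import numpy as np,cv2
def ray(n,u,v,z):
    c=np.load(n+".npz");R,t=c["R"],c["t"];o=-R.T@t
    d=R.T@np.linalg.inv(c["K"])@[u,v,1];return o+d*(z-o[2])/d[2]
def proj(n,X):
    c=np.load(n+".npz");p=c["K"]@(c["R"]@np.array(X,float)+c["t"]);return p[:2]/p[2]
```

Run:
```python
import cv2,numpy as np
from h import *
a=cv2.imread("pics/top0.png");b=cv2.imread("pics/scene0.png")
hull={}
for n,im,x0,y0,x1,y1 in(("top",a,250,165,385,235),("scene",b,250,165,375,255)):
    r=im[y0:y1,x0:x1];m=(r.max(2)<100).astype(np.uint8)
    ks,_=cv2.findContours(m,0,2);k=np.vstack([c for c in ks if cv2.contourArea(c)>40])
    P=np.array([ray(n,u+x0,v+y0,15)[:2] for u,v in cv2.convexHull(k)[:,0]],np.float32)
    print(n,cv2.minAreaRect(P),cv2.boxPoints(cv2.minAreaRect(P)).round().tolist())
r=a[160:225,180:250];m=(r.max(2)<100).astype(np.uint8)
k=max(cv2.findContours(m,0,2)[0],key=cv2.contourArea);e=cv2.fitEllipse(k);print(e,[ray("top",e[0][0]+180,e[0][1]+160,z) for z in(25,50)])
cv2.imwrite("pics/ct.png",cv2.resize(a[160:240,180:390],None,fx=3.8,fy=3.8,interpolation=2))
cv2.imwrite("pics/cs.png",cv2.resize(b[145:255,190:375],None,fx=4.3,fy=4.3,interpolation=2))
```

```text
top ((487.28851318359375, 86.16686248779297), (327.1259460449219, 74.14269256591797), 78.0130615234375) [[417.0, -66.0], [490.0, -82.0], [558.0, 238.0], [485.0, 254.0]]
scene ((581.904052734375, 56.82606506347656), (325.1138916015625, 287.8442687988281), 77.72821044921875) [[407.0, -71.0], [688.0, -133.0], [757.0, 185.0], [476.0, 246.0]]
((34.71932601928711, 31.641603469848633), (45.26288604736328, 48.64187240600586), 75.9261703491211) [array([503.7366401 , 396.83328447,  25.        ]), array([502.02407165, 390.55715575,  50.        ])]
```

View pics/ct.png

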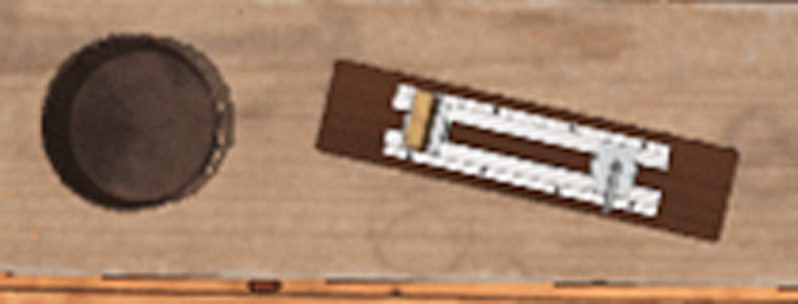

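View pics/cs.png

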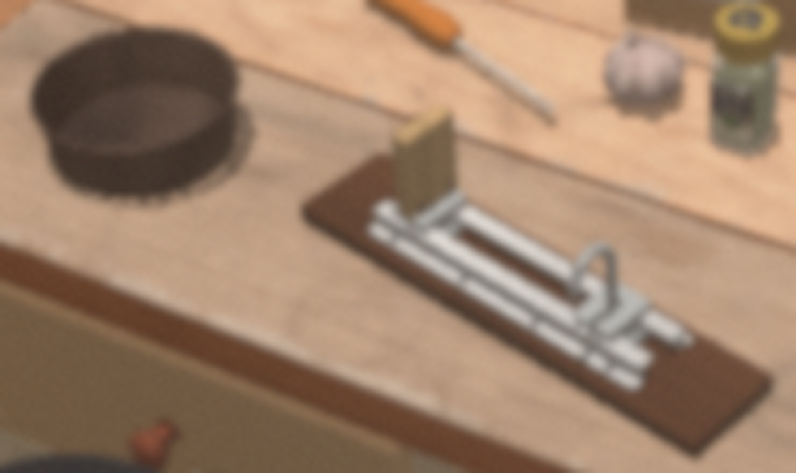

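Run:
```python
import cv2,numpy as np
from h import *
a=cv2.imread("pics/top0.png")
r=cv2.cvtColor(a[180:204,280:302],cv2.COLOR_BGR2HSV)
m=((r[...,1]>70)&(r[...,2]>140)).astype(np.uint8)
print(m)
k=max(cv2.findContours(m,0,2)[0],key=cv2.contourArea);M=cv2.moments(m,True)
u,v=M["m10"]/M["m00"]+280,M["m01"]/M["m00"]+180
C=np.array([487.3,86.2]);U=np.array([np.cos(np.radians(78)),np.sin(np.radians(78))]);L=np.array([-U[1],U[0]])
for P in(ray("top",u,v,102),ray("scene",190+425/4.3,145+127/4.3,102)):print(P,(P[:2]-C)@U,(P[:2]-C)@L)
for s in(-165,165):
  for l in(-38,38):
    q=C+s*U+l*L;print("board",s,l,(proj("scene",[*q,15])-[190,145])*4.3,(proj("top",[*q,15])-[180,160])*3.8)
for t in np.arange(8)*np.pi/4:print("rim",(proj("scene",[502+70*np.cos(t),391+70*np.sin(t),50])-[190,145])*4.3)
```

```text
[[0 0 0 0 0 0 0 0 0 0 0 0 1 1 1 1 1 1 1 1 1 1]
 [0 0 0 0 0 0 0 0 0 0 0 0 0 0 0 0 1 1 1 1 1 1]
 [0 0 0 0 0 0 0 0 0 0 0 0 0 0 0 0 0 0 0 0 1 1]
 [0 0 0 0 0 0 0 0 0 0 0 0 0 0 0 0 0 0 0 0 0 0]
 [0 0 0 0 0 0 0 0 0 0 1 1 1 0 0 0 0 0 0 0 0 0]
 [0 0 0 0 0 0 0 0 0 1 1 1 1 1 0 0 0 0 0 0 0 0]
 [0 0 0 0 0 0 0 0 0 1 1 1 1 1 0 0 0 0 0 0 0 0]
 [0 0 0 0 0 0 0 0 0 1 1 1 1 0 0 0 0 0 0 0 0 0]
 [0 0 0 0 0 0 0 0 0 1 1 1 1 0 0 0 0 0 0 0 0 0]
 [0 0 0 0 0 0 0 0 1 1 1 1 1 0 0 0 0 0 0 0 0 0]
 [0 0 0 0 0 0 0 0 1 1 1 1 1 0 0 0 0 0 0 0 0 0]
 [0 0 0 0 0 0 0 0 1 1 1 1 0 0 0 0 0 0 0 0 0 0]
 [0 0 0 0 0 0 0 0 1 1 1 1 0 0 0 0 0 0 0 0 0 0]
 [0 0 0 0 0 0 0 1 1 1 1 1 0 0 0 0 0 0 0 0 0 0]
 [0 0 0 0 0 0 0 1 1 1 1 1 0 0 0 0 0 0 0 0 0 0]
 [0 0 0 0 0 0 0 1 1 1 1 0 0 0 0 0 0 0 0 0 0 0]
 [0 0 0 0 0 0 1 1 1 1 1 0 0 0 0 0 0 0 0 0 0 0]
 [0 0 0 0 0 0 1 1 1 1 1 0 0 0 0 0 0 0 0 0 0 0]
 [0 0 0 0 0 0 0 1 1 1 0 0 0 0 0 0 0 0 0 0 0 0]
 [0 0 0 0 0 0 0 0 0 0 0 0 0 0 0 0 0 0 0 0 0 0]
 [0 0 0 0 0 0 0 0 0 0 0 0 0 0 0 0 0 0 0 0 0 0]
 [0 0 0 0 0 0 0 0 0 0 0 0 0 0 0 0 0 0 0 0 0 0]
 [0 0 0 0 0 0 0 0 0 0 0 0 0 0 0 0 0 0 0 0 0 0]
 [0 0 0 0 0 0 0 0 0 0 0 0 0 0 0 0 0 0 0 0 0 0]]
[510.0931233  160.48104549 102.        ] 77.39678322977225 -6.851141105921564
[498.90971759 158.59334629 102.        ] 73.22517400028848 3.695405628377486
board -165 -38 [773.5316196  370.69772445] [737.92487907 148.07804054]
board -165 38 [692.34066234 442.01133758] [716.94067057 241.72577448]
board 165 -38 [377.67928711 145.85323552] [333.41311396  55.52972206]
board 165 38 [294.30447307 201.91498858] [311.31452418 148.24212344]
rim [199.51397123  30.59608737]
rim [123.63280732  26.32199702]
rim [54.11103799 55.65965064]
rim [ 30.09953751 103.57110814]
rim [ 69.11453419 142.63039662]
rim [150.01782266 147.66732168]
rim [221.70699096 115.15085393]
rim [240.70033447  66.47807115]
```

Careful with the scale: shifts go in shares of 600 mm and turns go in shares of 2 pi rad. That gives: -260 mm is -0.4333, -100 mm is -0.1667, -0.152 rad is -0.0242.

Call:
shift_gripper(offsets={"motion": [[92,-0.0867,-0.0417,0,-0.0242],[92,-0.1733,-0.0833,0,-0.0242],[92,-0.26,-0.125,0.0333,-0.0242],[92,-0.3467,-0.1667,0.0667,-0.0242],[92,-0.4333,-0.2083,0.1,-0.0242]]})

```text
time: 0.72
tool_pos: [385.7, 280.6, 344.1]
tcp_rot: [3.141, 0.0, 2.932]
contact_force: [0.4, 0.4, 0.5]
grip_width: 92.0
finger_force: 0.0
```

Add to h.py:
```python
def togo(x,y,z,yaw=2.932):
    from plant import bot, cams, status
    o=status.get_obs();p=np.array(o["tool_pos"]);w=o["tcp_rot"][2];d=np.array([x,y,z])-p
    X=np.array([np.cos(w),np.sin(w),0]);Y=np.array([np.sin(w),-np.cos(w),0])
    print("t",o["time"],"p",p.round(1),"go",(d@X).round(1),(d@Y).round(1),-d[2].round(1),"turn",round((w-yaw+np.pi)%(2*np.pi)-np.pi,3),"F",np.round(o["contact_force"],1),"w",o["grip_width"],o["finger_force"])
```

```bash
python3 -c "from h import *;togo(504.5,159.3,300)"
```

```text
t 0.725 p [385.7 280.6 344.1] go -141.5 -93.9 44.1 turn -0.0 F [0.4 0.4 0.5] w 91.97222348561458 0.0
```

In the tool's units: -141.5 mm is -0.2358, -95 mm is -0.1583.

Call:
shift_gripper(offsets={"motion": [[92,-0.08,-0.0517,0,0],[92,-0.1583,-0.105,0.025,0],[92,-0.2358,-0.1567,0.05,0],[92,-0.2358,-0.1567,0.0733,0],[92,-0.2358,-0.1567,0.0733,0]]})

```text
time: 1.35
tool_pos: [502.8, 160.7, 299.3]
tcp_rot: [-3.141, -0.004, 2.931]
contact_force: [-0.1, 0.4, -0.4]
grip_width: 91.5
finger_force: 0.0
```

Run:
```python
from h import *
togo(504.5,159.3,242)
from plant import bot, cams, status
for n,b in(("scene",(145,255,190,375)),):
    c=cams.capture(n)["color"][...,::-1];cv2.imwrite("pics/s1.png",cv2.resize(c[90:255,190:390],None,fx=3.6,fy=3.6,interpolation=2))
```

```text
t 1.35 p [502.8 160.7 299.3] go -2.0 -1.0 57.3 turn -0.001 F [-0.1  0.4 -0.4] w 91.49912749727253 0.0
```

View pics/s1.png

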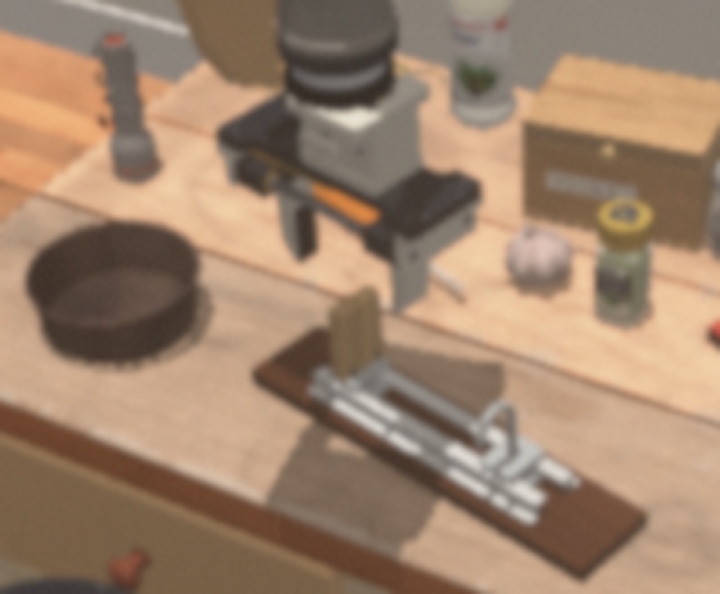

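The fingers, at crop pixels (300,230) and (408,280), straddle the plate at (355,330), so the gripper is aligned. Next I descend and close.

In the tool's units: 57 mm is 0.095, 30 mm is 0.05.

Call:
shift_gripper(offsets={"motion": [[92,-0.0017,0,0.05,0],[92,-0.0017,0,0.095,0],[92,-0.0017,0,0.095,0],[40,-0.0017,0,0.095,0],[25,-0.0017,0,0.095,0]]})

```text
time: 2.02
tool_pos: [504.8, 160.9, 245.2]
tcp_rot: [3.141, 0.002, 2.932]
contact_force: [0.3, -1.0, 0.1]
grip_width: 76.4
finger_force: 0.0
```

Call:
shift_gripper(offsets={"motion": [[5,0,0,0,0],[5,0,0,0,0],[5,0,0,0,0],[5,0,0,0,0]]})

```text
time: 2.52
tool_pos: [504.5, 160.4, 243.7]
tcp_rot: [3.142, -0.0, 2.932]
contact_force: [0.6, 0.4, -0.2]
grip_width: 36.3
finger_force: 0.0
```

```bash
python3 -c "
from h import *
C=np.array([487.3,86.2]);U=np.array([.2079,.9781]);togo(504.5+66*.2079,159.3+66*.9781,242)"
```

```text
t 2.525 p [504.5 160.4 243.7] go -0.2 64.9 1.7 turn -0.0 F [ 0.6  0.4 -0.2] w 36.31215193344419 0.0
```

Call:
shift_gripper(offsets={"motion": [[5,0,0,0,0],[5,0,0,0,0],[5,0,0,0,0],[5,0,0,0,0]]})

```text
time: 3.02
tool_pos: [504.6, 160.5, 243.8]
tcp_rot: [3.141, 0.0, 2.932]
contact_force: [0.2, 0.8, 0.2]
grip_width: 14.1
finger_force: 30.0
```

```bash
python3 -c "
from h import *
togo(504.5+66*.2079,159.3+66*.9781,242)"
```

```text
t 3.025 p [504.6 160.5 243.8] go -0.2 64.8 1.8 turn -0.0 F [0.2 0.8 0.2] w 14.062769634105088 29.99983638525009
```

In the tool's units: 36 mm is 0.06, 30 mm is 0.05.

Call:
shift_gripper(offsets={"motion": [[5,0,0.01,0,0],[5,0,0.0233,0,0],[5,0,0.0367,0,0],[5,0,0.05,0,0],[5,0,0.06,0,0]]})

```text
time: 3.65
tool_pos: [512.1, 196.3, 243.7]
tcp_rot: [3.142, 0.0, 2.932]
contact_force: [-0.6, -1.3, 1.6]
grip_width: 13.7
finger_force: 30.0
```

```bash
python3 -c "
from h import *
togo(504.5+66*.2079,159.3+66*.9781,242)"
```

```text
t 3.65 p [512.1 196.3 243.7] go -0.3 28.2 1.7 turn 0.0 F [-0.6 -1.3  1.6] w 13.738220557151559 30.00007599592209
```

In the tool's units: 28 mm is 0.0467, 23 mm is 0.0383.

Call:
shift_gripper(offsets={"motion": [[5,0,0.0117,0,0],[5,0,0.025,0,0],[5,0,0.0383,0,0],[5,0,0.0467,0,0],[5,0,0.0467,0,0]]})

```text
time: 4.28
tool_pos: [517.9, 223.6, 243.8]
tcp_rot: [3.141, 0.0, 2.932]
contact_force: [0.3, 1.0, 1.5]
grip_width: 13.7
finger_force: 30.0
```

Run:
```python
from h import *
togo(502,391,320)
from plant import bot, cams, status
a=cams.capture("top")["color"][...,::-1];b=cams.capture("scene")["color"][...,::-1]
a=cv2.resize(a[160:240,200:390],(760,320),interpolation=2);b=cv2.resize(b[150:240,220:410],(570,270),interpolation=2)
b=cv2.copyMakeBorder(b,0,0,0,190,0);cv2.imwrite("pics/v2.png",np.vstack([a,b]))
```

```text
t 4.275 p [517.9 223.6 243.8] go 50.4 160.4 -76.2 turn 0.0 F [0.3 1.  1.5] w 13.708116877442846 30.00021457672119
```

View pics/v2.png

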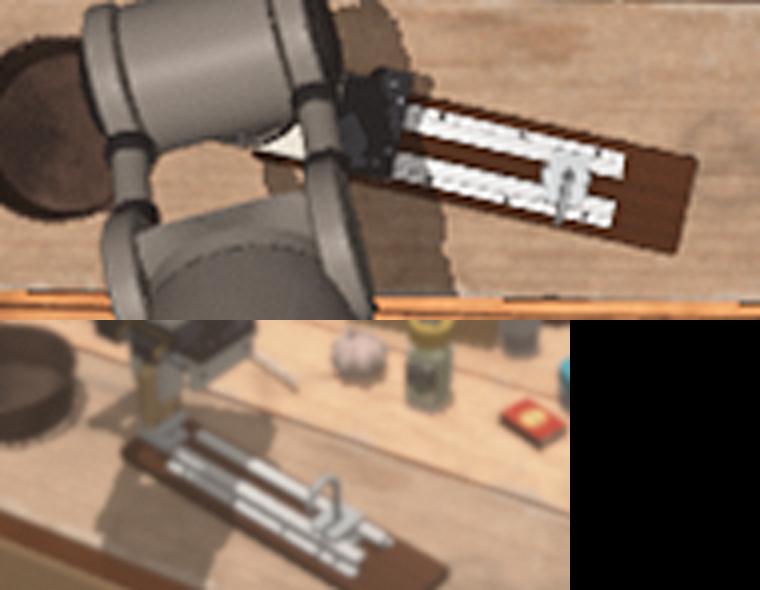

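The stop's foot is at the bare end, lower crop (160,437), past the track mouth at (175,458). The hook at (330,510) has not moved. Next I lift the stop straight up.

In the tool's units: -76 mm is -0.1267, -70 mm is -0.1167.

Call:
shift_gripper(offsets={"motion": [[5,0,0,-0.01,0],[5,0,0,-0.0333,0],[5,0,0,-0.075,0],[5,0,0,-0.1167,0],[5,0,0,-0.1267,0]]})

```text
time: 5.0
tool_pos: [518.2, 223.1, 322.1]
tcp_rot: [3.14, 0.004, 2.932]
contact_force: [0.1, 0.7, -1.0]
grip_width: 13.7
finger_force: 30.0
```

Call:
shift_gripper(offsets={"motion": [[5,0.0167,0.05,0,0],[5,0.0383,0.12,0,0],[5,0.06,0.1917,0,0],[5,0.0783,0.25,0,0],[5,0.084,0.2673,0,0]]})

```text
time: 5.62
tool_pos: [501.2, 392.2, 318.9]
tcp_rot: [-3.141, -0.001, 2.934]
contact_force: [0.2, -0.6, -1.2]
grip_width: 13.8
finger_force: 30.0
```

```bash
python3 -c "
from h import *
togo(502,391,243.8-15+4)"
```

```text
t 5.625 p [501.2 392.2 318.9] go -1.0 -1.0 86.1 turn 0.002 F [ 0.2 -0.6 -1.2] w 13.826332349539651 29.99985247850418
```

Run:
```python
from plant import bot, cams, status
import cv2,numpy as np
a=cams.capture("scene")["color"][...,::-1];b=cams.capture("top")["color"][...,::-1]
a=cv2.resize(a[90:250,170:370],(600,480),interpolation=2);cv2.imwrite("pics/v3.png",a)
```

```text
(no output)
```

View pics/v3.png

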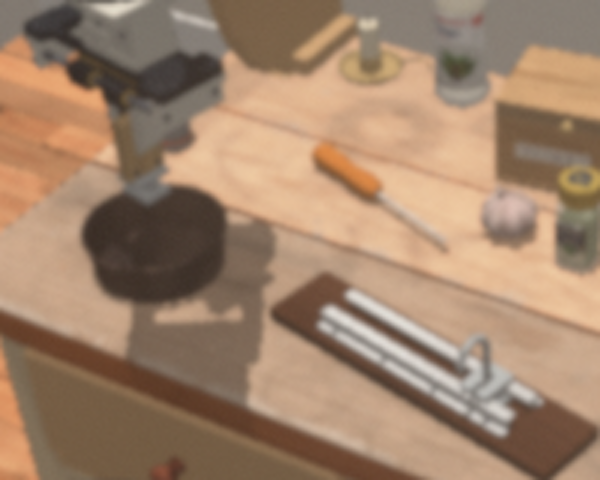

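The foot at (148,190) hangs over the pan, whose centre is at about (155,240). Next I lower it in.

In the tool's units: 80 mm is 0.1333, 72 mm is 0.12.

Call:
shift_gripper(offsets={"motion": [[5,0,0,0.0417,0],[5,0,0,0.0917,0],[5,0,0,0.12,0],[5,0,0,0.1333,0],[5,0,0,0.1333,0]]})

```text
time: 6.35
tool_pos: [502.2, 390.1, 239.8]
tcp_rot: [-3.141, -0.0, 2.931]
contact_force: [0.7, -0.8, -0.2]
grip_width: 14.0
finger_force: 30.0
```

Call:
shift_gripper(offsets={"motion": [[5,0,0,0.0033,0],[5,0,0,0.005,0],[5,0,0,0.0067,0]]})

```text
time: 6.72
tool_pos: [502.0, 390.6, 236.1]
tcp_rot: [3.141, 0.001, 2.932]
contact_force: [-0.0, 0.2, -1.4]
grip_width: 13.6
finger_force: 30.0
```

In the tool's units: 2 mm is 0.0033, 1 mm is 0.0017.

Call:
shift_gripper(offsets={"motion": [[5,0,0,0.0017,0],[5,0,0,0.0033,0],[5,0,0,0.0033,0]]})

```text
time: 7.1
tool_pos: [501.9, 390.5, 233.6]
tcp_rot: [-3.142, -0.0, 2.932]
contact_force: [0.1, -0.3, -1.2]
grip_width: 13.9
finger_force: 30.0
```

Call:
shift_gripper(offsets={"motion": [[5,0,0,0.0017,0],[5,0,0,0.0017,0]]})

```text
time: 7.35
tool_pos: [502.0, 390.4, 232.7]
tcp_rot: [-3.142, -0.0, 2.932]
contact_force: [0.6, 0.7, -1.1]
grip_width: 13.8
finger_force: 30.0
```

Call:
shift_gripper(offsets={"motion": [[5,0,0,0.0017,0],[5,0,0,0.0017,0]]})

```text
time: 7.6
tool_pos: [501.9, 390.4, 231.6]
tcp_rot: [-3.142, -0.0, 2.932]
contact_force: [-0.1, 0.1, -0.8]
grip_width: 14.0
finger_force: 30.0
```

In the tool's units: 1 mm is 0.0017.

Call:
shift_gripper(offsets={"motion": [[5,0,0,0.0017,0],[5,0,0,0.0017,0]]})

```text
time: 7.85
tool_pos: [502.0, 390.5, 230.8]
tcp_rot: [3.141, 0.0, 2.932]
contact_force: [-0.3, 0.5, 0.3]
grip_width: 13.7
finger_force: 30.0
```

Call:
shift_gripper(offsets={"motion": [[5,0,0,0.0017,0],[5,0,0,0.0017,0]]})

```text
time: 8.1
tool_pos: [501.9, 390.5, 230.7]
tcp_rot: [3.141, 0.0, 2.932]
contact_force: [-1.6, -2.8, 5.0]
grip_width: 13.8
finger_force: 30.0
```

Contact at 5 N. I release with a small opening and go up.

Call:
shift_gripper(offsets={"motion": [[18,0,0,0,0],[24,0,0,0,0],[30,0,0,0,0],[36,0,0,0,0],[36,0,0,0,0]]})

```text
time: 8.72
tool_pos: [502.0, 390.5, 229.6]
tcp_rot: [3.142, -0.0, 2.932]
contact_force: [0.8, 0.8, 0.1]
grip_width: 35.5
finger_force: 0.0
```

Call:
shift_gripper(offsets={"motion": [[36,0,0,-0.0133,0],[36,0,0,-0.05,0],[36,0,0,-0.1167,0],[36,0,0,-0.2,0],[36,0,0,-0.2,0]]})

```text
time: 9.35
tool_pos: [502.6, 390.9, 355.3]
tcp_rot: [3.135, 0.007, 2.932]
contact_force: [0.8, 0.1, -0.1]
grip_width: 36.0
finger_force: 0.0
```

Call:
shift_gripper(offsets={"motion": [[36,0.05,-0.0667,0,0],[36,0.1,-0.15,0,0],[36,0.15,-0.2333,0,0],[36,0.15,-0.2333,0,0]]})

```text
time: 9.85
tool_pos: [381.5, 270.0, 348.9]
tcp_rot: [-3.138, -0.004, 2.931]
contact_force: [-0.1, 0.7, 0.7]
grip_width: 35.9
finger_force: 0.0
```

Run:
```python
from plant import bot, cams, status
import cv2,numpy as np
a=cams.capture("scene")["color"][...,::-1];b=cams.capture("top")["color"][...,::-1]
a=cv2.resize(a[130:250,170:370],(500,300),interpolation=2);b=cv2.resize(b[150:240,170:390],(733,300),interpolation=2)
cv2.imwrite("pics/v4.png",np.vstack([cv2.copyMakeBorder(a,0,0,0,233,0),b]))
```

```text
(no output)
```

View pics/v4.png

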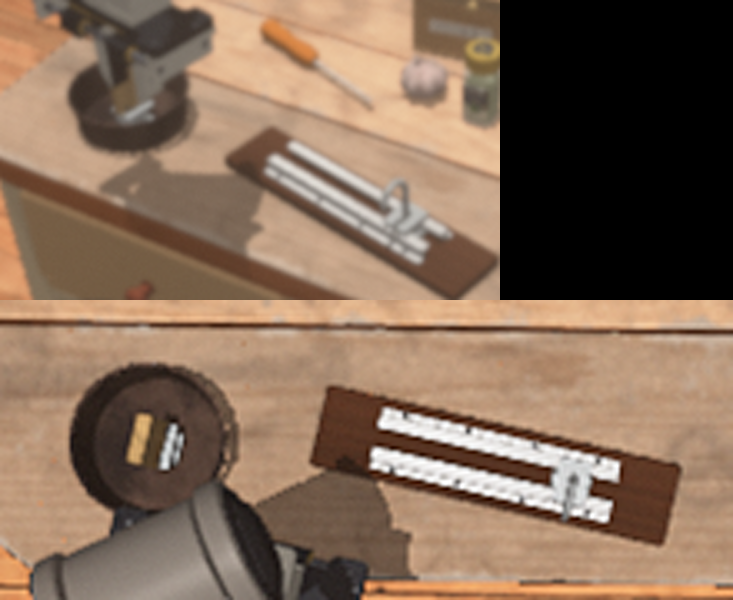

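In the lower view the stop stands upright in the pan, with its top at (141,438) and saddle at (172,446). The hook at (572,485) is where it was, and the arm touches nothing.

```bash
python3 -c "
from plant import bot, cams, status
print(bot.close_job())"
```

```text
the job is handed in; nothing more can be done
None
```

I slid the jar stop out of the nearer end of the track, lifted it off past the end and stood it upright in the cake pan; the hook slide was left where it was, and the job was handed in after about 10 s of robot time.

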